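Run the light-curing box on two filled sherds

ROBOT

A 6-joint arm with a two-finger parallel gripper is mounted at the origin on the work surface; the furniture and walls round the work are solid. World frame = base frame: x ahead of the robot, y to its left, z up, the work surface at z = 0. Lengths are in m, angles in rad, forces in N, time in s.
With the tool pointing down it reaches from about 0.35 to 0.85 m from the base axis. Payload 8.1 kg.
Tool frame: the origin (TCP) lies midway between the tips of the shut fingers; the grasp point (between the pads) lies 19 mm behind it; z points along the fingers, y is the line along which they close (so a half turn about z gives the same grasp; the last joint's range is limited). The gripper opens to 93 mm and grips with 3 to 60 N. Pads are 15 mm wide; open, the fingers measure 128 mm over their backs; the gripper's body (75 mm by 188 mm) begins 65 mm behind the grasp point.
Start: joints at [-1.393, 0.13, 1.488, -0, 1.523, -0.085], TCP at [0.156, -0.579, 0.219] pointing down, gripper open.
Joint ranges: [-2.96, 2.96], [-0.89, 2.26], [0.02, 2.5], [-1.34, 4.48], [0, 2.73], [-2.66, 2.66]. Speed limits (rad/s): [2.39, 2.39, 2.79, 3.14, 3.14, 3.14].

INTERFACE

Orientations are given as a 3x3 rotation matrix whose columns are the frame's x, y, z axes.
In Python, from cell import telemetry, camera, order gives the robot as it stands.
- The arm moves only by the tool step_arm, never from a script. Its arguments are lists of equal length, an entry for each row: "xyz": the shift along the tool's x, y, z in m, a list of three; "rot": the turn, a rotation vector about the tool's x, y, z in rad, a list of three; "grip": the finger opening in m, from 0 to 0.093. A call has 1 to 12 rows; each row shifts and turns the commanded pose from where the row before left it, along the tool's axes as they then stand; what a row does not reach is not made up. A row lasts 1/10 s, in which the tool goes at most 50 mm and 8.59 degrees, less where a joint would pass 70% of its speed; a pose out of reach is approached as far as the arm can. A call with a gripper value outside its range is refused whole. The fingers move at their own pace and stop on an object; "grip_force" is the grip in N (left out, the last holds). Time passes only in rows, so rows that do not move let the fingers close. It gives the time, the measured TCP pose, the force, the opening and the grip force at its end, in the units of the state.
- telemetry.observe(): the state, without advancing time (a new reading comes with each control period).
- camera(name): name is "scene" or "top" or "wrist"; returns a dict with "image" (480x640x3 uint8, blue, green, red), "fovy" (degrees; the focal length in pixels is half the picture's height over the tangent of half this angle, whatever the lens; pixels are square), "cx", "cy" (the principal point, pixels), "R" (3x3) and "t" (3): a world point X has camera coordinates R X + t. Camera axes: x right, y down, z forward; pixel columns grow to the right and rows downward; lengths in m; the calibration is good to about 2 mm. A picture is of the moment at which its call begins. There is no depth.
- order.finish_job(): hands the job in; it is judged then, once.
The state is a dict: "t": time; "joints": joint angles; "qd": joint speeds; "effort": joint torques, N m; "tcp_pos": TCP position; "orientation": TCP orientation; "force": force on the tool from outside, world axes, zero at the start; "wrist_torque": the same for the moment, N m; "finger_gap": opening from 0.0 (shut) to 1.0 (fully open); "grip_force": force on a finger pad.
Only numpy, scipy, OpenCV 4.12 (cv2) and the standard library are available. Lean on these libraries where they do the work, as an engineer would, in place of code of your own. Each camera call takes 0.05 s, during which the arm holds its last target. There are 200 camera calls.

TASK

Two sherds with fresh fills are lying ready in the light-curing box. With closed fingers push its raised hood down until the catch snaps and holds it shut, then switch on the mains by pressing down the raised front end of the rocker, then press the middle one of the three small square time keys fully down and let it up, and last press the large round start key fully down and let it up. Press no other key, pick nothing up, and leave the sherds and the things beside the box where they are.

Things in the scene. Friction and masses are not known exactly. Their poses are not given: they have to be found in the camera images.
- curing_box: fixed grey case, 240 (x) x 230 (y) mm. Origin: centre of its underside, on the table. +x points to its back, +y to its left seen from the front, z up. Flat control deck at the front: x -120 to -29 mm, 50 mm high; behind it the chamber (walls 70 mm high) under the hood. Deck, all at x -80 mm: rocker y +84, square keys y +38, 0, -38, round start key y -83 mm. Black supply behind, x 142 to 202 mm, 37 mm high
- hood (a joint): hood angle (rad): 0 shut, 1.15 fully open, starts at 0.5 to 0.95. White hood with amber screen, 151 long x 230 wide x 34 mm high, hinged at the back. Stiff hinges hold it wherever it is left; 1 to 3 N at the front edge moves it down. In the last 0.1 rad a sprung ball catch resists with about 5 N there, gives way, then pulls it shut and holds it. Shut, its top is 106 mm above the table
- hood_hinge (a point): middle of the hood's hinge line, 108 mm behind and 72 mm above the case's origin; the hinge line runs along the case's y axis
- hood_edge (a point): middle of the hood's upper front edge (on the top face), where to push it down. With the hood at angle a it lies at x = -145 cos a + 34 sin a, z = 145 sin a + 34 cos a mm from hood_hinge (x along the case's x axis)
- rocker (a joint): mains rocker (rad): 0 off, front end raised; 0.32 on, front end down. It snaps over its middle (0.16) and stays; the raised end takes about 3 N
- rocker_front_end (a point): top of the front end of the white rocker in a black frame at the left end of the deck. Rocker 40 mm long along the case's x axis, 22 mm wide, pivot 20 mm behind this point and 5.5 mm above the deck. Off, this end stands about 14 mm above the deck; switched on, about 7 mm
- preset_left (a joint): travel of the left square time key (m), 0 up to 0.005 fully down; not to be pressed
- preset_middle (a joint): travel of the middle square time key (m), 0 up to 0.005 fully down; sprung, about 4 N fully down
- preset_right (a joint): travel of the right square time key (m), 0 up to 0.005 fully down; not to be pressed
- start_key (a joint): travel of the round start key (m), 0 up to 0.005 fully down; sprung, about 5 N fully down
- preset_middle_top (a point): centre of the top of the middle square key: white, 16 x 16 mm, its top 9 mm above the deck when up; neighbours like it 38 mm to either side
- start_key_top (a point): centre of the top of the start key: white, round, 26 mm across, its top 9 mm above the deck when up, at the right end of the deck
- sherd_a: a sherd with a blue glazed face, about 48 x 30 x 10 mm, lying loose on the foam in the chamber, left half; origin under its middle. Leave it alone
- sherd_b: a pale sherd, about 36 x 33 x 10 mm, beside it in the right half; origin under its middle. Leave it alone
- solvent_bottle: small amber bottle with a black cap, 38 mm across, 78 mm high, standing loose to the left of the box; origin under its middle. Leave it alone
- gel_pot: small white pot with a screw cap, 48 mm across, 52 mm high, standing loose to the left of the box; origin under its middle. Leave it alone
- loupe: small black folding loupe, 34 x 45 x 12 mm, lying loose to the left of the box; origin under its middle. Leave it alone
- magnifier_lamp: big magnifier lamp of the bench: stay clear of it. Its round head hangs at about x 0.10 to 0.36, y 0.12 to 0.42, z 0.32 to 0.56 m (world), and its straight arm runs 0.51 to 0.55 m above the table from the head (x 0.35, y 0.20) to its post at the back left (x 0.87, y 0.46). The curing box is always to the right of it

How it is judged:
By the outcome, as a careful person would: the job done as asked, in the order asked, and still so for the second after the job is handed in, with the robot touching nothing.
It also fails if it takes over 62 s, if anything falls off the work surface, if the arm or the gripper's body presses on something with over 40 N, if the wrist force passes 120 N, or if a joint passes its speed limit or range.

## Working session

There is one attempt and no reset: what is moved stays moved. The work goes in short steps, Python scripts to look and compute and a tool call to move; the robot and the scene stay as the last step left them, time stands still between calls to the robot, and variables do not carry over. Pictures are saved under pics/ and viewed, at most 10 in all, crops included, and the job is handed in when it is done.

Besides the shell and the picture viewer there is one more tool, called after "Call:" as name(argument=value, ...) on one line, values as JSON. step_arm: Moves the arm, as the interface text tells. Its arguments: {"type":"object","properties":{"xyz":{"type":"array","items":{"type":"array","items":{"type":"number"}}},"rot":{"type":"array","items":{"type":"array","items":{"type":"number"}}},"grip":{"type":"array","items":{"type":"number"}},"grip_force":{"type":"number"}},"required":["xyz","rot","grip"]}

```bash
mkdir -p pics
cat > h.py <<'E'
import numpy as np, cv2
from cell import telemetry, camera, order
def cam(n,save=None):
    c=camera(n)
    c['f']=240/np.tan(np.radians(c['fovy'])/2); c['R']=np.array(c['R']); c['t']=np.array(c['t'])
    if save: cv2.imwrite('pics/'+save,c['image'])
    return c
def onplane(c,u,v,z):
    d=c['R'].T@np.array([(u-c['cx'])/c['f'],(v-c['cy'])/c['f'],1]); o=-c['R'].T@c['t']
    return o+d*(z-o[2])/d[2]
def proj(c,X):
    p=c['R']@np.array(X)+c['t']; return p[0]/p[2]*c['f']+c['cx'],p[1]/p[2]*c['f']+c['cy']
E
python3 - <<'E'
from h import *
a=cam('scene','s1.png');b=cam('top','t1.png')
import pickle;pickle.dump((a,b),open('c1.pkl','wb'))
for c in(a,b):print(c['fovy'],-c['R'].T@c['t'])
s=telemetry.observe();print(s['t'],s['tcp_pos'],s['orientation'])
E
```

```text
54.08044670985069 [-0.04170109 -0.49488862  0.51320383]
47.729534064966685 [0.51261734 0.00832643 0.92957564]
0.1 [ 0.15581185 -0.57888422  0.21769225] [[ 9.65672293e-01  2.59763243e-01 -2.83352124e-04]
 [ 2.59763353e-01 -9.65670904e-01  1.64499154e-03]
 [ 1.53683435e-04 -1.66212725e-03 -9.99998607e-01]]
```

View pics/s1.png

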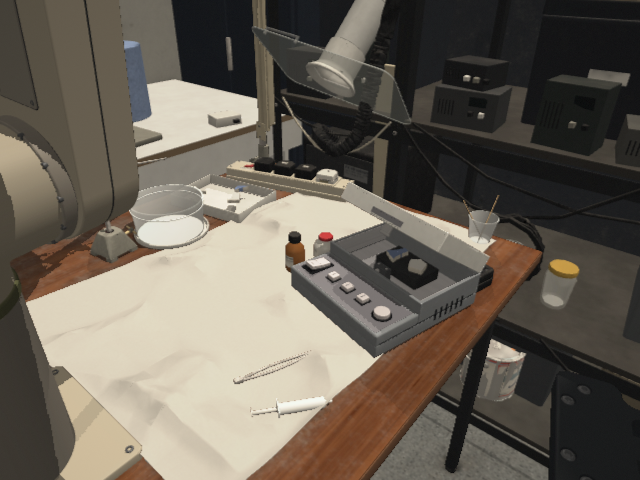

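View pics/t1.png

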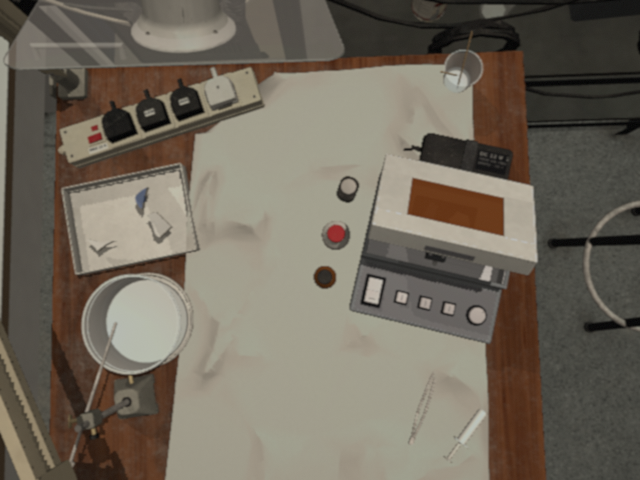

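Run:
```python
from h import *
import pickle
from scipy.optimize import least_squares
a,b=pickle.load(open('c1.pkl','rb'))
def blobs(c,seeds):
    im=c['image'].min(axis=2); out=[]
    for u,v in seeds:
        m=(im>min(150,im[v,u]*0.85)).astype(np.uint8)
        n,l,s,ce=cv2.connectedComponentsWithStats(m); k=l[v,u]; out.append(ce[k]); print(k,s[k,4],s[k,2:4],ce[k].round(1))
    return out
st=blobs(b,[(373,290),(401,298),(425,303),(448,309),(477,315)])
ss=blobs(a,[(318,264),(333,276),(348,286),(362,297),(382,313)])
P=np.array([[-.08,y,.0585] for y in(.038,0,-.038,-.083)])
def W(p,X):
    c,s=np.cos(p[2]),np.sin(p[2]); X=np.atleast_2d(X)
    return np.c_[p[0]+c*X[:,0]-s*X[:,1],p[1]+s*X[:,0]+c*X[:,1],X[:,2]]
def fit(obs):
    f=lambda p:np.concatenate([np.subtract(proj(c,x),o) for c,os in obs for x,o in zip(W(p,P),os[1:])])
    r=least_squares(f,[.6,-.2,0]);print(r.x.round(4),np.abs(r.fun).max().round(2),r.fun.round(1));return r.x
fit([(b,st)]);fit([(a,ss)]);p=fit([(b,st),(a,ss)])
np.save('pose.npy',p)
for A in np.arange(.5,1,.1):
    X=[[.108-.145*np.cos(A)+.034*np.sin(A),y,.072+.145*np.sin(A)+.034*np.cos(A)] for y in(.115,-.115)]
    print(A.round(2),[np.round(proj(c,x)).tolist() for c in(b,a) for x in W(p,X)])
o=cv2.resize(b['image'][130:350,320:560],None,fx=2.5,fy=2.5);o2=cv2.resize(a['image'][170:360,270:510],None,fx=2.5,fy=2.5)
cv2.imwrite('pics/z1.png',o);cv2.imwrite('pics/z2.png',o2)
```

```text
36 305 [17 25] [373.2 290.1]
25 84 [10 11] [401.5 297. ]
72 85 [11 11] [425.2 302.6]
68 82 [10 10] [448.7 308.4]
23 171 [15 15] [477.  314.9]
57 60807 [357 288] [203.7 346.8]
76 52 [12  7] [333.7 274. ]
78 49 [11  7] [347.4 284.8]
80 55 [12  8] [362.5 296.1]
84 129 [16 10] [381.7 310.5]
[ 0.5614 -0.1514 -0.2533] 0.14 [-0.   0.  -0.1  0.   0.1 -0.1  0.1  0.1]
[ 0.5582 -0.1533 -0.254 ] 0.18 [-0.2 -0.   0.1 -0.1  0.  -0.   0.   0.2]
[ 0.5606 -0.1518 -0.2539] 1.11 [ 0.3  0.5  0.2  0.5  0.4  0.4  0.3  0.6  0.  -0.9  0.3 -1.1  0.1 -1.1
  0.1 -1. ]
0.5 [[369.0, 232.0], [534.0, 270.0], [343.0, 187.0], [443.0, 240.0]]
0.6 [[372.0, 224.0], [538.0, 263.0], [348.0, 180.0], [448.0, 232.0]]
0.7 [[374.0, 215.0], [542.0, 254.0], [353.0, 174.0], [455.0, 224.0]]
0.8 [[376.0, 206.0], [547.0, 245.0], [359.0, 168.0], [461.0, 217.0]]
0.9 [[379.0, 196.0], [551.0, 234.0], [365.0, 163.0], [468.0, 210.0]]
```

View pics/z1.png

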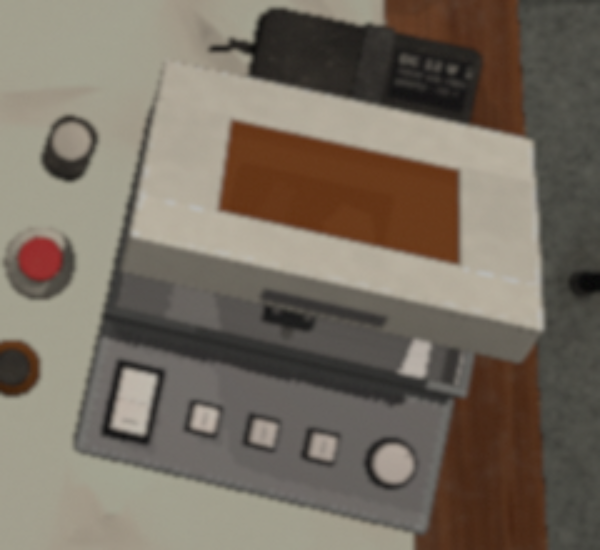

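View pics/z2.png

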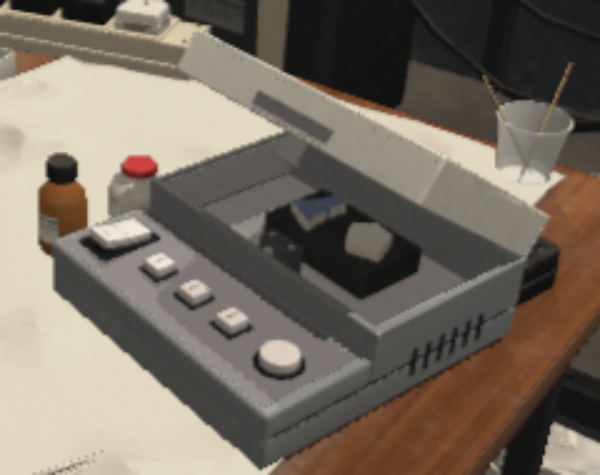

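The top view shows the rocker at (373,290), the keys at (401,297), (425,303) and (449,308), and the start key at (477,315). The hood's upper front edge runs from (373,225) to (537,261), so the hood angle is about 0.6. The scene view agrees, with the hood's left corner at (351,181).

I'll keep the tool's x axis along the case's x axis for every press.

Call:
step_arm(xyz=[[0,0,-0.005],[0,0,-0.005],[0,0,-0.005],[0,0,0],[0.025,-0.043,0],[0.025,-0.043,0],[0.025,-0.043,0],[0.025,-0.043,0],[0.025,-0.043,0],[0.025,-0.043,0],[0.025,-0.043,0],[0.025,-0.043,0]], rot=[[0,0,0.13],[0,0,0.13],[0,0,0.13],[0,0,0.127],[0,0,0],[0,0,0],[0,0,0],[0,0,0],[0,0,0],[0,0,0],[0,0,0],[0,0,0]], grip=[0,0,0,0,0,0,0,0,0,0,0,0])

```text
t: 1.3
tcp_pos: [0.4369, -0.2949, 0.2333]
orientation: [[0.968, -0.252, -0.0], [-0.252, -0.968, 0.0], [-0.0, -0.0, -1.0]]
force: [0.8, -0.6, -0.4]
finger_gap: 0.028
grip_force: 0.0
```

Call:
step_arm(xyz=[[0.025,-0.043,0],[0.025,-0.043,0],[0.025,-0.043,0],[0.025,-0.043,0],[0,0,0],[0,0,0]], rot=[[0,0,0],[0,0,0],[0,0,0],[0,0,0],[0,0,0],[0,0,0]], grip=[0,0,0,0,0,0])

```text
t: 1.9
tcp_pos: [0.5761, -0.1543, 0.2327]
orientation: [[0.969, -0.249, -0.002], [-0.249, -0.969, 0.0], [-0.002, 0.0, -1.0]]
force: [-0.7, 0.1, -1.4]
finger_gap: 0.005
grip_force: 0.0
```

```bash
cat >> h.py <<'E'
def rel():
    s=telemetry.observe();p=np.load('pose.npy');c,n=np.cos(p[2]),np.sin(p[2])
    d=np.array(s['tcp_pos']);q=d[:2]-p[:2];R=np.array(s['orientation'])
    print('t',round(s['t'],2),'case mm',np.round([1e3*(c*q[0]+n*q[1]),1e3*(-n*q[0]+c*q[1]),d[2]*1e3],1),'yaw',round(np.arctan2(R[1,0],R[0,0]),3),'z',R[:,2].round(3),'F',np.round(s['force'],1),'gap',round(s['finger_gap'],3))
E
python3 -c "
from h import *
rel();cam('top','t2.png')"
```

```text
t 1.9 case mm [ 15.7   1.5 232.7] yaw -0.252 z [-0.002  0.    -1.   ] F [-0.7  0.1 -1.4] gap 0.005
```

View pics/t2.png

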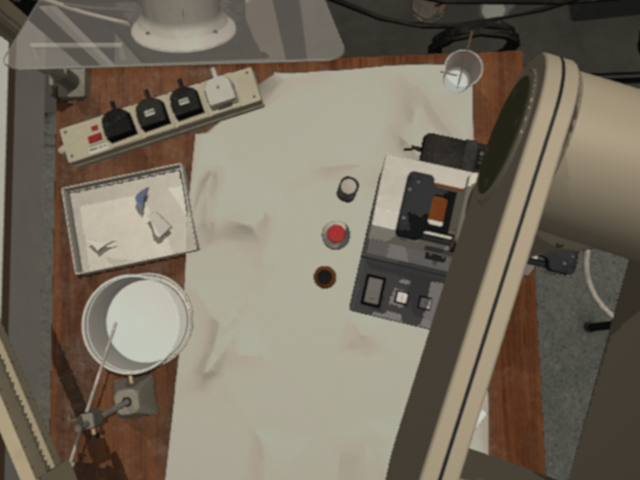

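The view shows the wrist over the hood, with everything beside the box unmoved. Next I'll lower onto the hood and follow its arc.

Call:
step_arm(xyz=[[0,0,0.02],[0,0,0.02],[0,0,0.008],[-0.003,0,0.005],[-0.005,0,0.005],[-0.005,0,0.005],[-0.005,0,0.005],[-0.004,0,0.005],[-0.003,0,0.005]], rot=[[0,0,0],[0,0,0],[0,0,0],[0,0,0],[0,0,0],[0,0,0],[0,0,0],[0,0,0],[0,0,0]], grip=[0,0,0,0,0,0,0,0,0])

```text
t: 2.85
tcp_pos: [0.5512, -0.149, 0.1554]
orientation: [[0.968, -0.251, -0.0], [-0.251, -0.968, -0.0], [-0.0, 0.0, -1.0]]
force: [-3.1, -0.8, 3.7]
finger_gap: 0.005
grip_force: 1.8
```

```bash
python3 -c "
from h import *
rel()"
```

```text
t 2.85 case mm [ -9.8   0.4 155.4] yaw -0.254 z [-0. -0. -1.] F [-3.1 -0.8  3.7] gap 0.005
```

Call:
step_arm(xyz=[[0.002,0,0.004],[0,0,0.004],[-0.001,0,0.004],[-0.002,0,0.004],[-0.002,0,0.004],[-0.002,0,0.004],[-0.002,0,0.004],[-0.002,0,0.004]], rot=[[0,0,0],[0,0,0],[0,0,0],[0,0,0],[0,0,0],[0,0,0],[0,0,0],[0,0,0]], grip=[0,0,0,0,0,0,0,0])

```text
t: 3.65
tcp_pos: [0.5431, -0.1469, 0.1233]
orientation: [[0.968, -0.251, 0.0], [-0.251, -0.968, -0.0], [0.0, 0.0, -1.0]]
force: [0.9, -0.5, 1.3]
finger_gap: 0.009
grip_force: 0.5
```

```bash
python3 -c "
from h import *
rel()"
```

```text
t 3.65 case mm [-18.2   0.4 123.3] yaw -0.254 z [ 0. -0. -1.] F [ 0.9 -0.5  1.3] gap 0.009
```

Call:
step_arm(xyz=[[-0.001,0,0.003],[-0.001,0,0.003],[-0.001,0,0.003],[-0.001,0,0.003],[-0.001,0,0.003],[0,0,0.002],[0,0,0.001],[0,0,0]], rot=[[0,0,0],[0,0,0],[0,0,0],[0,0,0],[0,0,0],[0,0,0],[0,0,0],[0,0,0]], grip=[0,0,0,0,0,0,0,0])

```text
t: 4.45
tcp_pos: [0.538, -0.1456, 0.1062]
orientation: [[0.968, -0.251, -0.001], [-0.251, -0.968, 0.0], [-0.001, 0.0, -1.0]]
force: [-5.5, 0.4, 7.7]
finger_gap: 0.007
grip_force: 4.3
```

```bash
python3 -c "
from h import *
rel()"
```

```text
t 4.45 case mm [-23.4   0.4 106.2] yaw -0.254 z [-0.001  0.    -1.   ] F [-5.5  0.4  7.7] gap 0.007
```

Call:
step_arm(xyz=[[0,0,0.001],[0,0,0.001],[0,0,0]], rot=[[0,0,0],[0,0,0],[0,0,0]], grip=[0,0,0])

```text
t: 4.75
tcp_pos: [0.5382, -0.1456, 0.1061]
orientation: [[0.968, -0.251, -0.0], [-0.251, -0.968, -0.0], [-0.0, 0.0, -1.0]]
force: [-11.9, 2.5, 22.7]
finger_gap: 0.003
grip_force: 11.4
```

Call:
step_arm(xyz=[[0,0,-0.015],[0,0,-0.02],[-0.025,-0.028,0],[-0.025,-0.028,0],[-0.025,-0.028,0],[0,0,0.02],[0,0,0.02],[0,0,0]], rot=[[0,0,0],[0,0,0],[0,0,0],[0,0,0],[0,0,0],[0,0,0],[0,0,0],[0,0,0]], grip=[0,0,0,0,0,0,0,0])

```text
t: 5.55
tcp_pos: [0.4846, -0.0447, 0.096]
orientation: [[0.968, -0.251, -0.005], [-0.251, -0.968, 0.001], [-0.005, 0.0, -1.0]]
force: [-0.4, 0.4, -1.1]
finger_gap: 0.004
grip_force: 0.0
```

```bash
python3 -c "
from h import *
rel();c=cam('scene');o=cv2.resize(c['image'][170:360,270:510],None,fx=2.5,fy=2.5);cv2.imwrite('pics/z3.png',o)"
```

```text
t 5.55 case mm [-100.5   84.6   96. ] yaw -0.254 z [-0.005  0.001 -1.   ] F [-0.4  0.4 -1.1] gap 0.004
```

View pics/z3.png

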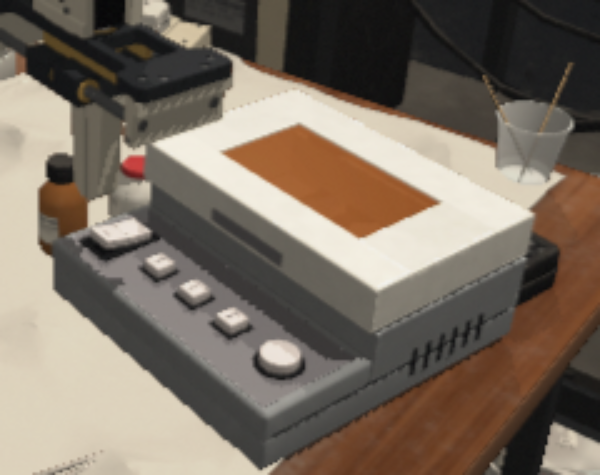

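The hood is shut flush, and the fingertips are above the rocker. Now I'll press the rocker's front end.

Call:
step_arm(xyz=[[0,0,0.015],[0,0,0.01],[0,0,0.004],[0,0,0.003],[0,0,0.002],[0,0,0.002],[0,0,0.001],[0,0,0]], rot=[[0,0,0],[0,0,0],[0,0,0],[0,0,0],[0,0,0],[0,0,0],[0,0,0],[0,0,0]], grip=[0,0,0,0,0,0,0,0])

```text
t: 6.4
tcp_pos: [0.4869, -0.0455, 0.0622]
orientation: [[0.968, -0.251, 0.0], [-0.251, -0.968, -0.0], [0.0, 0.0, -1.0]]
force: [-3.4, 0.8, 3.6]
finger_gap: 0.006
grip_force: 2.0
```

Call:
step_arm(xyz=[[0,0,0.001],[0,0,0.001],[0,0,0.001],[0,0,0]], rot=[[0,0,0],[0,0,0],[0,0,0],[0,0,0]], grip=[0,0,0,0])

```text
t: 6.8
tcp_pos: [0.4868, -0.0455, 0.0585]
orientation: [[0.968, -0.251, -0.0], [-0.251, -0.968, 0.0], [-0.0, -0.0, -1.0]]
force: [0.6, -0.2, -0.9]
finger_gap: 0.002
grip_force: 0.0
```

Call:
step_arm(xyz=[[0,0,0.001],[0,0,0.001],[0,0,0]], rot=[[0,0,0],[0,0,0],[0,0,0]], grip=[0,0,0])

```text
t: 7.1
tcp_pos: [0.487, -0.0455, 0.0579]
orientation: [[0.968, -0.251, 0.0], [-0.251, -0.968, -0.0], [0.0, 0.0, -1.0]]
force: [-6.5, 1.1, 12.5]
finger_gap: 0.004
grip_force: 6.5
```

Call:
step_arm(xyz=[[0,0,-0.015],[0,0,-0.02],[0.006,0.028,0],[0.006,0.028,0],[0.007,0.028,0],[0,0,0],[0,0,0]], rot=[[0,0,0],[0,0,0],[0,0,0],[0,0,0],[0,0,0],[0,0,0],[0,0,0]], grip=[0,0,0,0,0,0,0])

```text
t: 7.8
tcp_pos: [0.4839, -0.1318, 0.0915]
orientation: [[0.967, -0.253, -0.0], [-0.253, -0.967, 0.0], [-0.0, -0.0, -1.0]]
force: [-0.4, 0.7, 0.1]
finger_gap: 0.006
grip_force: 0.0
```

```bash
python3 -c "
from h import *
rel();c=cam('scene');o=cv2.resize(c['image'][200:330,270:430],None,fx=4,fy=4);cv2.imwrite('pics/z4.png',o)"
```

```text
t 7.8 case mm [-79.2   0.2  91.5] yaw -0.256 z [-0.  0. -1.] F [-0.4  0.7  0.1] gap 0.006
```

View pics/z4.png

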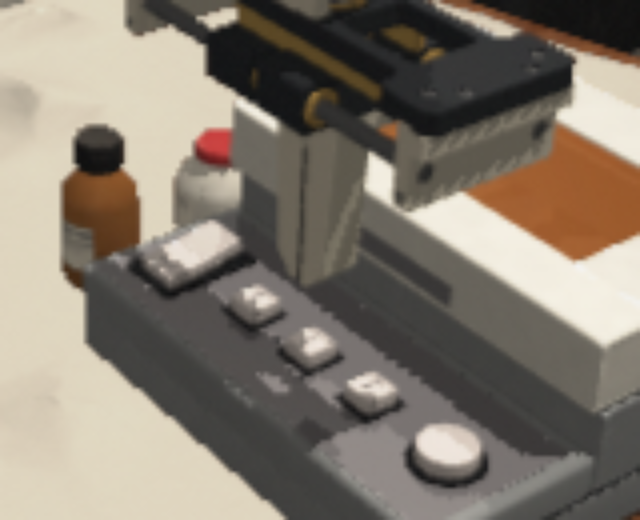

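The rocker now has its front end down, and the fingertips are centred above the middle key. Now I'll press that key.

Call:
step_arm(xyz=[[0,0,0.015],[0,0,0.012],[0,0,0.004],[0,0,0.003],[0,0,0.002],[0,0,0.002],[0,0,0]], rot=[[0,0,0],[0,0,0],[0,0,0],[0,0,0],[0,0,0],[0,0,0],[0,0,0]], grip=[0,0,0,0,0,0,0])

```text
t: 8.55
tcp_pos: [0.4841, -0.1313, 0.0542]
orientation: [[0.968, -0.251, -0.0], [-0.251, -0.968, 0.0], [-0.0, -0.0, -1.0]]
force: [-3.7, 3.3, 4.6]
finger_gap: 0.004
grip_force: 2.7
```

Call:
step_arm(xyz=[[0,0,0.001],[0,0,0]], rot=[[0,0,0],[0,0,0]], grip=[0,0])

```text
t: 8.75
tcp_pos: [0.4842, -0.1314, 0.0541]
orientation: [[0.968, -0.251, -0.0], [-0.251, -0.968, 0.0], [-0.0, -0.0, -1.0]]
force: [-8.8, 5.8, 14.8]
finger_gap: 0.002
grip_force: 7.1
```

Call:
step_arm(xyz=[[0,0,-0.015],[0,0,-0.02],[0,0.028,0],[0,0.028,0],[0,0.027,0],[0,0,0],[0,0,0]], rot=[[0,0,0],[0,0,0],[0,0,0],[0,0,0],[0,0,0],[0,0,0],[0,0,0]], grip=[0,0,0,0,0,0,0])

```text
t: 9.45
tcp_pos: [0.4633, -0.2123, 0.0878]
orientation: [[0.967, -0.253, 0.001], [-0.253, -0.967, -0.0], [0.001, -0.0, -1.0]]
force: [-1.3, 1.2, -0.7]
finger_gap: 0.005
grip_force: 0.0
```

```bash
python3 -c "
from h import *
rel()"
```

```text
t 9.45 case mm [-78.9 -83.   87.8] yaw -0.256 z [ 0.001 -0.    -1.   ] F [-1.3  1.2 -0.7] gap 0.005
```

Call:
step_arm(xyz=[[0,0,0.015],[0,0,0.009],[0,0,0.004],[0,0,0.003],[0,0,0.002],[0,0,0.001],[0,0,0]], rot=[[0,0,0],[0,0,0],[0,0,0],[0,0,0],[0,0,0],[0,0,0],[0,0,0]], grip=[0,0,0,0,0,0,0])

```text
t: 10.15
tcp_pos: [0.463, -0.2112, 0.0542]
orientation: [[0.968, -0.251, -0.001], [-0.251, -0.968, 0.001], [-0.001, -0.001, -1.0]]
force: [-5.5, 6.1, 8.8]
finger_gap: 0.002
grip_force: 4.6
```

Call:
step_arm(xyz=[[0,0,0.001],[0,0,0]], rot=[[0,0,0],[0,0,0]], grip=[0,0])

```text
t: 10.35
tcp_pos: [0.4631, -0.2112, 0.0541]
orientation: [[0.968, -0.251, -0.001], [-0.251, -0.968, 0.001], [-0.001, -0.001, -1.0]]
force: [-10.1, 7.4, 16.5]
finger_gap: 0.003
grip_force: 8.7
```

The start key is fully down, so I'll lift clear and check.

Call:
step_arm(xyz=[[0,0,-0.015],[0,0,-0.03],[0,0,-0.04],[0,0,-0.04],[-0.03,0.03,-0.01],[-0.03,0.03,0],[-0.03,0.03,0],[-0.03,0.03,0],[0,0,0],[0,0,0]], rot=[[0,0,0],[0,0,0],[0,0,0],[0,0,0],[0,0,0],[0,0,0],[0,0,0],[0,0,0],[0,0,0],[0,0,0]], grip=[0,0,0,0,0,0,0,0,0,0])

```text
t: 11.35
tcp_pos: [0.3167, -0.2986, 0.1884]
orientation: [[0.967, -0.254, 0.001], [-0.254, -0.967, -0.001], [0.002, 0.001, -1.0]]
force: [0.3, 0.3, 0.5]
finger_gap: 0.004
grip_force: 0.0
```

```bash
python3 -c "
from h import *
rel();a=cam('scene')['image'];b=cam('top')['image']
cv2.imwrite('pics/f.png',np.hstack([cv2.resize(a[170:360,270:510],(400,317)),cv2.resize(b[130:320,320:560],(400,317))]))"
```

```text
t 11.35 case mm [-199.2 -203.4  188.4] yaw -0.257 z [ 0.001 -0.001 -1.   ] F [0.3 0.3 0.5] gap 0.004
```

View pics/f.png

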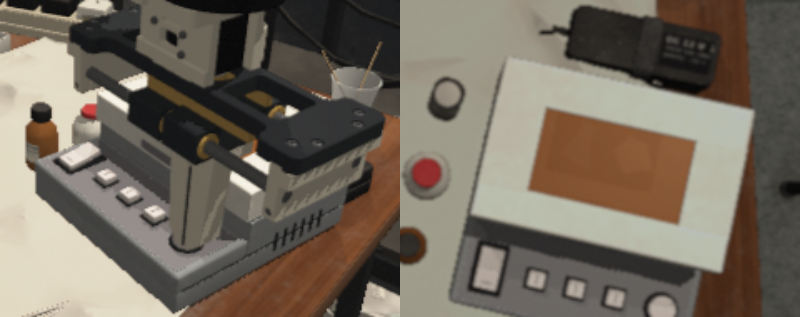

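The top view shows the hood shut, the rocker on, the keys up and the neighbouring things unmoved. The gripper is well clear of the box; it only blocks part of the scene view.

```bash
python3 -c "
from h import *
print(order.finish_job())"
```

```text
the job is handed in; nothing more can be done
None
```

The job is handed in at about 11 s: hood pushed shut, rocker switched on, middle time key and then start key each pressed fully down and released, in that order; the last pictures show the things beside the box unmoved, and no verdict came back.

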